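# Draw the filter plate from a bench dust extractor and hold it up for inspection

## Robot

A 7-joint arm with a two-finger parallel gripper is mounted at the origin on a cart in front of the work surface, level with it; the furniture and walls round the work are solid. World frame = base frame: x ahead of the robot, y to its left, z up, the work surface at z = 0. Lengths are in m, angles in rad, forces in N, time in s.
With the tool pointing down it reaches from about 0.425 to 0.825 m from the base axis. Payload 3.6 kg.
Tool frame: the origin (TCP) lies between the finger pads; the fingertips stand 14 mm ahead of it and the grasp point (between the pads) lies 5 mm behind it (r.finger_overhang is the distance from the TCP to the fingertips, in m); z points along the fingers, y is the line along which they close (so a half turn about z gives the same grasp; the last joint's range is limited). The gripper opens to 93 mm and grips with 3 to 60 N. Pads are 15 mm wide; open, the fingers measure 128 mm over their backs; the gripper's body (75 mm by 188 mm) begins 65 mm behind the grasp point.
Start: joints at [1.244, 0.615, -0.013, 1.423, 0.008, 1.103, -0.04], TCP at [0.192, -0.621, 0.233] pointing down, gripper open.
Joint ranges: [-3.12, 3.12], [-0.3, 2.06], [-1.34, 1.32], [0.26, 2.42], [-1.36, 4.5], [0.01, 1.98], [-2.84, 2.84]. Speed limits (rad/s): [2.79, 2.79, 3.14, 3.14, 3.14, 3.14, 3.14].

## Interface

Orientations are given as [roll, pitch, yaw] about the fixed x, y, z axes, in that order (R = Rz(yaw) Ry(pitch) Rx(roll)).
In Python, from station import r gives the robot as it stands.
- The arm moves only by the tool step_arm, never from a script. Its argument "series" is one flat list of numbers, 6 for each row, row after row: the shift along the tool's x, y, z in units of 25 mm (1.0 is 25 mm), then the turn, a rotation vector about the tool's x, y, z in degrees. A call has 1 to 10 rows; each row is the pose to reach, as a shift and turn from the pose commanded when the call began, along the tool's axes at that moment; what a row does not reach only later rows make up. A row lasts 1/10 s, in which the tool goes at most 50 mm and 8.59 degrees, less where a joint would pass 70% of its speed; a pose out of reach is approached as far as the arm can. A call with a gripper value outside its range is refused whole. "grip" is the finger opening in mm, from 0 to 93, set as the call begins (left out, the last holds). The fingers move at their own pace and stop on an object; "squeeze" is the grip in N (left out, the last holds). Time passes only in rows, so rows that repeat a pose let the fingers close. It gives the time, the measured TCP pose, the force, the opening and the grip force at its end, in the units of the state.
- r.observe(): the state, without advancing time (a new reading comes with each control period).
- r.capture(name): name is "scene" or "top"; returns a dict with "img" (384x512x3 uint8, blue, green, red), "intrinsics" (3x3 intrinsics, pixels), "rvec" (rotation vector, rad) and "tvec" (3), from world to camera coordinates, as OpenCV has them. Camera axes: x right, y down, z forward; pixel columns grow to the right and rows downward; lengths in m; the calibration is good to about 2 mm. A picture is of the moment at which its call begins. There is no depth.
- r.close_job(): hands the job in; it is judged then, once.
Trained networks look in a picture, given as the dict that the camera call returned (one of the last four; its "shot" number tells which), for a name from the list of things; names that differ only in an ending like _2 or _b are one class to them, and where a whole thing is asked for, a point or a joint stands for the part that bears it (a point fixed in the world has none). Each returns a list of dicts, best first, with "conf" (0 to 1); they miss things now and then, are a little off and sometimes report something else, mostly with a low value. They report only what shows in the picture. A call takes as long as a camera call.
- r.boxes_of(picture, name): "bbox" ([left, top, right, bottom] in pixels, round what is visible of it).
- r.silhouettes(picture, name): "region" (384x512 bool, what is visible of it) and "bbox" ([left, top, right, bottom] in pixels, round what is visible of it).
The state is a dict: "clock": time; "joints": joint angles; "qd": joint speeds; "effort": joint torques, N m; "position": TCP position; "eef_rot": TCP orientation; "contact_force": force on the tool from outside, world axes, zero at the start; "wrist_torque": the same for the moment, N m; "grip_width": opening from 0.0 (shut) to 1.0 (fully open); "grasp_force": force on a finger pad.
Only numpy, scipy, OpenCV 4.12 (cv2) and the standard library are available. Lean on these libraries where they do the work, as an engineer would, in place of code of your own. Each camera call takes 0.05 s, during which the arm holds its last target. There are 200 camera calls.

## Task

Pull the dust extractor's filter drawer out to its stop, then lift the cover flap in it and swing it fully up so that it stays open, and draw the filter plate (the one with the grille and the grip lug on top) straight up out of its slot, leaving the plain blanking plate in place. Hold the filter plate still and upright about 25 cm above the bench, over the open drawer, turned a quarter turn from how it stood so that its broad grille face is parallel to the drawer front. Finish while still holding it there, with drawer and flap left open, and do not disturb the other things lying around.

Things in the scene. Friction and masses are not known exactly. Their poses are not given: they have to be found in the camera images.
- extractor: Bench dust extractor: low grey housing fixed to the bench, 220 (x) x 190 (y) x 102 mm high, round black intake grille (100 mm across, 8 mm high) on top. Origin at the centre of its underside on the bench top; +x points to its back, -x out of its drawer front, +z up. The drawer slides out along its -x. Its position and yaw vary.
- tray (a joint): Filter drawer, m pulled out: 0 shut (at the start), 0.155 at its stop. Slides with 4 N of friction and stays where it is left. Front panel 186 mm wide, 12 thick, its top edge 97 mm above the bench, 11 mm higher than the closed flap; side walls' top edges at 80 mm, outer faces 78 mm either side of the middle.
- tray_handle (a point): Middle of the drawer's straight bar handle (steel bar about 10 mm thick, 100 mm long along the extractor's y, 35 mm in front of the drawer's front panel, 66 mm above the bench). It moves with the drawer. There is free space all round the bar; it can be pinched from above.
- tray_well (a point): Point of the drawer midway between the two plate slots, 80 mm above the bench; moves with the drawer. Its axes are those of the extractor. One slot is 30 mm to its +y, the other 30 mm to its -y; each holds a plate standing on edge along x. The flap's hinge axis is parallel to y, 57 mm behind (+x of) this point and 3 mm above it; at the drawer's stop it is 10 mm in front of the housing.
- flap (a joint): Cover flap over the filter well in the drawer, rad: 0 closed and level (at the start), 1.8 fully open, leaning slightly back past upright. Hinged at its back along extractor y: the front edge swings up and back. A stiff hinge: it stays where it is left. Flap 97 long x 146 wide x 5 mm; closed, its upper face is 86 mm above the bench. Reachable only with the drawer out.
- flap_tab (a point): Grip point on the flap's pull tab: black, 14 mm wide (along extractor y), 7 thick, sticking 26 mm out of the middle of the flap's front edge. Point 110 mm from the hinge axis, 13 mm beyond the flap's edge; moves with the flap. Closed, it is 83 mm above the bench over an open gap 48 mm long (x) between flap edge and drawer front, free down to the drawer floor at 14 mm.
- filter_center (a point): Half-way up the filter plate: loose aluminium, 60 mm long (own x), 10 thick (y), 58 high (z), 60 g: a 44 mm high frame with a window of upright bars, and mid-top a grip lug 28 long, 10 thick, 14 high, its centre 22 mm above this point. Starts upright under the flap in either slot, length along extractor x, its bottom 14 mm above the bench, ends held by guides up to 46 mm with 1.5 mm play.
- blank_center (a point): Centre of the blanking plate: plain solid aluminium plate 60 long x 10 thick x 40 mm high, no window, no lug, standing in the other slot 60 mm away. To be left there.
- pot_center (a point): Bystander: centre of a dark-lidded round parts pot, 43 mm across, 31 mm high, loose on the bench beside the extractor. To be left alone.
- loupe_center (a point): Bystander: centre of a black watchmaker's loupe, 38 mm across, 30 mm high, loose on the bench beside the extractor. To be left alone.
- case_center (a point): Bystander: centre of a small flat case with clear lid, 56x78x22 mm, loose on the bench beside the extractor. To be left alone.
- piece_center (a point): Bystander: centre of a dark square engraving practice piece, 46x46x9 mm, loose on the bench beside the extractor. To be left alone.

How it is judged:
By the outcome, as a careful person would: the job done as asked, in the order asked, and still so for the second after the job is handed in, while the arm keeps its last pose, push and grip.
It also fails if it takes over 67 s, if anything falls off the work surface, if the arm or the gripper's body presses on something with over 40 N, if the wrist force passes 120 N, or if a joint passes its speed limit or range.

## Working session

There is one attempt and no reset: what is moved stays moved. The work goes in short steps, Python scripts to look and compute and a tool call to move; the robot and the scene stay as the last step left them, time stands still between calls to the robot, and variables do not carry over. Pictures are saved under pics/ and viewed, at most 10 in all, crops included, and the job is handed in when it is done.

Besides the shell and the picture viewer there is one more tool, called after ">>>" in YAML: its name, and indented under it one key for each argument. step_arm: Moves the arm, as the interface text tells. Its arguments: {"type":"object","properties":{"series":{"type":"array"},"grip":{"type":"number"},"squeeze":{"type":"number"}},"required":["series"]}

```bash
ls; mkdir -p pics; cat > h.py <<'E'
import numpy as np, cv2
from station import r
def cam(c):
    R=cv2.Rodrigues(np.array(c["rvec"],float))[0]; return R,np.array(c["tvec"],float).ravel(),np.array(c["intrinsics"],float)
def topx(c,P):
    R,t,K=cam(c); p=(np.atleast_2d(P)@R.T+t)@K.T; return p[:,:2]/p[:,2:]
def ray(c,uv,z):
    R,t,K=cam(c); d=R.T@np.linalg.inv(K)@np.array([uv[0],uv[1],1.]); o=-R.T@t
    return o+d*(z-o[2])/d[2]
def T():
    s=r.observe(); e=s["eef_rot"]
    from scipy.spatial.transform import Rotation as Ro
    return np.array(s["position"]),Ro.from_euler('xyz',e).as_matrix(),s
def delta(target,Rt=None):
    "shift in units (25mm), rotvec deg in tool axes"
    from scipy.spatial.transform import Rotation as Ro
    p,R,s=T(); d=R.T@(np.array(target)-p)/0.025
    w=np.zeros(3) if Rt is None else np.degrees(Ro.from_matrix(R.T@Rt).as_rotvec())
    return d.round(3),w.round(2)
E
python3 - <<'E'
from h import *
s=r.observe(); print({k:np.round(v,3).tolist() for k,v in s.items()})
for n in("scene","top"):
    c=r.capture(n); cv2.imwrite(f"pics/{n}0.png",c["img"]); R,t,K=cam(c); print(n,(-R.T@t).round(3),R[2].round(2),K[0,0])
    for o in("extractor","tray_handle","tray","pot_center","loupe_center","case_center","piece_center"):
        b=r.boxes_of(c,o)[:2]; print(o,[(np.round(x["bbox"]).tolist(),round(x["conf"],2)) for x in b])
E
```

```text
pics
{'clock': 0.0, 'joints': [1.245, 0.616, -0.013, 1.425, 0.008, 1.103, -0.04], 'qd': [-0.0, -0.0, -0.001, 0.001, 0.0, 0.001, 0.001], 'effort': [-0.0, -45.894, 0.209, -16.575, -0.061, 0.02, 0.0], 'position': [0.192, -0.62, 0.231], 'eef_rot': [-3.139, 0.0, 0.3], 'contact_force': [0.418, 0.914, -0.089], 'wrist_torque': [-0.017, -0.01, 0.056], 'grasp_force': 0.0, 'grip_width': 1.004}
scene [0.086 0.412 0.701] [ 0.58 -0.5  -0.65] 388.5867654996926
extractor [([168.0, 139.0, 286.0, 232.0], 0.67)]
tray_handle [([236.0, 170.0, 285.0, 237.0], 0.59)]
tray [([235.0, 169.0, 289.0, 232.0], 0.55)]
pot_center [([250.0, 268.0, 266.0, 295.0], 0.88)]
loupe_center [([212.0, 242.0, 224.0, 258.0], 0.8)]
case_center [([334.0, 185.0, 369.0, 210.0], 0.95)]
piece_center [([285.0, 173.0, 310.0, 190.0], 0.78)]
top [ 0.433 -0.073  1.027] [ 0.22 -0.03 -0.97] 427.3233200876478
extractor [([169.0, 92.0, 278.0, 222.0], 0.96)]
tray_handle [([199.0, 182.0, 282.0, 222.0], 0.74)]
tray [([197.0, 182.0, 279.0, 225.0], 0.87)]
pot_center []
loupe_center [([168.0, 214.0, 184.0, 227.0], 0.6)]
case_center [([322.0, 221.0, 362.0, 251.0], 0.95), ([198.0, 183.0, 281.0, 219.0], 0.24)]
piece_center [([296.0, 174.0, 316.0, 190.0], 0.84)]
```

View pics/top0.png

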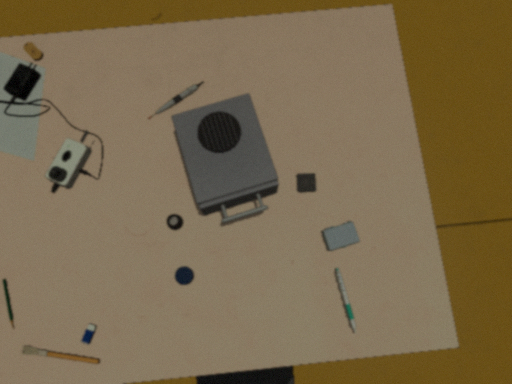

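View pics/scene0.png

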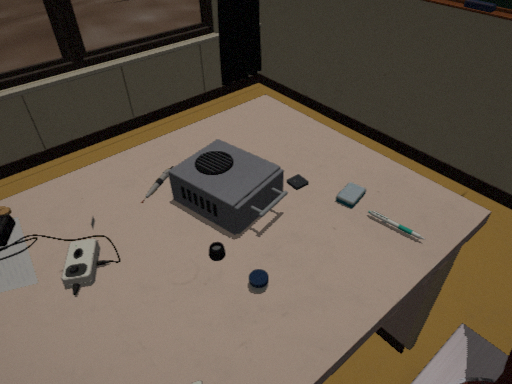

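```bash
cat >> h.py <<'E'
def ext(pose,P):
    x,y,a=pose; P=np.atleast_2d(P).astype(float); c,s=np.cos(a),np.sin(a)
    return np.c_[x+c*P[:,0]-s*P[:,1], y+s*P[:,0]+c*P[:,1], P[:,2]]
E
cat > fit.py <<'E'
from h import *
from scipy.optimize import minimize
box=[(x,y,z) for x in(-.11,.11) for y in(-.095,.095) for z in(0,.102)]
pan=[(x,y,z) for x in(-.122,-.11) for y in(-.093,.093) for z in(.005,.097)]
bar=[(x,y,z) for x in(-.162,-.152) for y in(-.05,.05) for z in(.061,.071)]
gri=[(.05*np.cos(t),.05*np.sin(t),.11) for t in np.linspace(0,6.28,24)]
legs=[[(x,s*.045+d,.066) for x in(-.157,-.12) for d in(-.005,.005)] for s in(-1,1)]
def mask(c,pose):
    m=np.zeros((384*4,512*4),np.uint8)
    for P in([*box,*pan],bar,*legs): cv2.fillConvexPoly(m,cv2.convexHull((topx(c,ext(pose,P))*4).round().astype(np.int32)),255)
    return cv2.resize(m,(512,384),interpolation=cv2.INTER_AREA)/255.
cs=[r.capture(n) for n in("top","scene")]; S=[]
for c in cs:
    a=r.silhouettes(c,"extractor")[0]; b=r.silhouettes(c,"tray")
    m=a["region"].copy(); print(a["conf"],m.sum(),[(x["conf"],x["region"].sum(),(x["region"]&~m).sum()) for x in b[:1]])
    if b: m|=b[0]["region"]
    S.append(cv2.GaussianBlur(m.astype(float),(0,0),1))
def cost(p): return sum(np.sum((cv2.GaussianBlur(mask(c,p),(0,0),1)-s)**2) for c,s in zip(cs,S))
h0=ray(cs[0],(223,220),.066);h1=ray(cs[0],(267,208),.066); print(h0,h1,np.linalg.norm(h1-h0))
d=h1-h0; a=np.arctan2(d[1],d[0])+np.pi/2; m=(h0+h1)/2
p0=[m[0]+.157*np.cos(a),m[1]+.157*np.sin(a),a]; print(p0,cost(p0))
best=minimize(cost,p0,method="Nelder-Mead",options=dict(initial_simplex=[p0]+[np.array(p0)+v for v in np.diag([.01,.01,.08])],xatol=1e-4,fatol=.1))
print(best.x,best.fun,"handle",ext(best.x,[-.157,0,.066]))
out=[]
for i,c in enumerate(cs):
    im=cv2.resize(c["img"],None,fx=4,fy=4,interpolation=cv2.INTER_CUBIC)
    for P in([(x,y,.102) for x,y in((-.11,-.095),(-.11,.095),(.11,.095),(.11,-.095))],[(-.157,-.05,.066),(-.157,.05,.066)],gri):
        cv2.polylines(im,[(topx(c,ext(best.x,P))*4+2).round().astype(np.int32)],True,(0,255,0),1)
    u=(topx(c,ext(best.x,[-.04,0,.08]))[0]*4).astype(int); out.append(np.clip(im.astype(int)*1.6,0,255).astype(np.uint8)[max(u[1]-290,0):u[1]+290,u[0]-200 if 0 else max(u[0]-260,0):u[0]+260][:, :400 if 0 else None])
hh=min(o.shape[0] for o in out); im=np.hstack([o[:hh] for o in out]); cv2.imwrite("pics/fit.png",cv2.resize(im,(800,int(800*im.shape[0]/im.shape[1]))))
E
python3 fit.py
```

```text
0.85 9229 [(0.9, np.int64(1386), np.int64(2))]
0.93 7067 [(0.85, np.int64(1651), np.int64(90))]
[ 0.5948395  -0.01339297  0.066     ] [ 0.61245145 -0.11573323  0.066     ] 0.1038446415729356
[np.float64(0.7583710416825297), np.float64(-0.0379360633654898), np.float64(0.1704227425463909)] 558.9796155195273
[ 0.75735423 -0.03245548  0.20950656] 150.11347751429219 handle [[ 0.60378724 -0.06510792  0.066     ]]
```

View pics/fit.png

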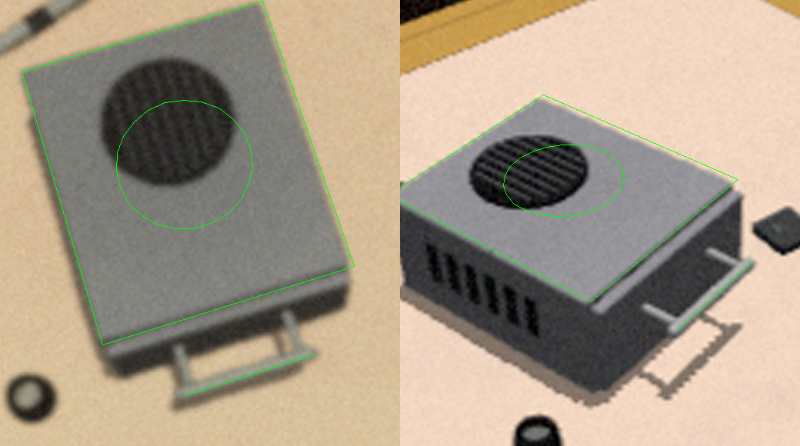

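```bash
cat >> h.py <<'E'
POSE=np.array([.7565,-.0325,.2095])
def down(yaw):
    from scipy.spatial.transform import Rotation as Ro
    return Ro.from_euler('xyz',[np.pi,0,yaw]).as_matrix()
def go(P,yaw): return delta(ext(POSE,P)[0],down(POSE[2]+yaw))
E
python3 -c "
from h import *
print(go([-.157,0,.17],np.pi/2))"
```

```text
(array([ 22.272, -16.387,   2.507]), array([  0.  ,  -0.  , -84.83]))
```

>>> step_arm:
  series: [22.27, -16.39, 2.5, 0, 0, -84.8, 22.27, -16.39, 2.5, 0, 0, -84.8, 22.27, -16.39, 2.5, 0, 0, -84.8, 22.27, -16.39, 2.5, 0, 0, -84.8, 22.27, -16.39, 2.5, 0, 0, -84.8, 22.27, -16.39, 2.5, 0, 0, -84.8, 22.27, -16.39, 2.5, 0, 0, -84.8, 22.27, -16.39, 2.5, 0, 0, -84.8, 22.27, -16.39, 2.5, 0, 0, -84.8, 22.27, -16.39, 2.5, 0, 0, -84.8]
  grip: 18

```text
clock: 2.1
position: [0.489, -0.2192, 0.1879]
eef_rot: [3.141, 0.001, 1.785]
contact_force: [-0.3, -0.3, -0.2]
grip_width: 0.211
grasp_force: 0.0
```

```bash
python3 -c "
from h import *
print(go([-.157,0,.17],np.pi/2),r.observe()['clock'])"
```

```text
(array([5.053, 5.76 , 0.715]), array([0.04, 0.05, 0.26])) 2.1
```

>>> step_arm:
  series: [5.05, 5.76, 0.7, 0, 0, 0.2, 5.05, 5.76, 0.7, 0, 0, 0.2, 5.05, 5.76, 0.7, 0, 0, 0.2, 5.05, 5.76, 0.7, 0, 0, 0.2, 5.05, 5.76, 0.7, 0, 0, 0.2, 5.05, 5.76, 0.7, 0, 0, 0.2, 5.05, 5.76, 0.7, 0, 0, 0.2]

```text
clock: 2.8
position: [0.602, -0.0692, 0.17]
eef_rot: [-3.14, 0.001, 1.774]
contact_force: [0.4, 0.2, 0.3]
grip_width: 0.196
grasp_force: 0.0
```

```bash
cat > look.py <<'E'
from h import *
import sys
# look.py name cx cy cz(ext coords) scale outfile
def crop(c,P,k=5,w=400,h=560):
    im=cv2.resize(c["img"],None,fx=k,fy=k,interpolation=cv2.INTER_CUBIC)
    u=(topx(c,ext(POSE,P))[0]*k).astype(int); x=int(np.clip(u[0]-w//2,0,im.shape[1]-w)); y=int(np.clip(u[1]-h//2,0,im.shape[0]-h))
    print("crop origin",x/k,y/k); return np.clip(im[y:y+h,x:x+w].astype(float)*1.7,0,255).astype(np.uint8)
P=[float(v) for v in sys.argv[2:5]]
cv2.imwrite(sys.argv[1],np.hstack([crop(r.capture(n),P) for n in("top","scene")]))
E
python3 look.py pics/a.png -.157 0 .08; python3 -c "
from h import *
print(go([-.157,0,.061],np.pi/2),r.observe()['clock'])"
```

```text
crop origin 205.2 157.0
crop origin 234.8 142.0
(array([0.169, 0.076, 4.37 ]), array([-0.04,  0.07, -0.41])) 2.9
```

View pics/a.png

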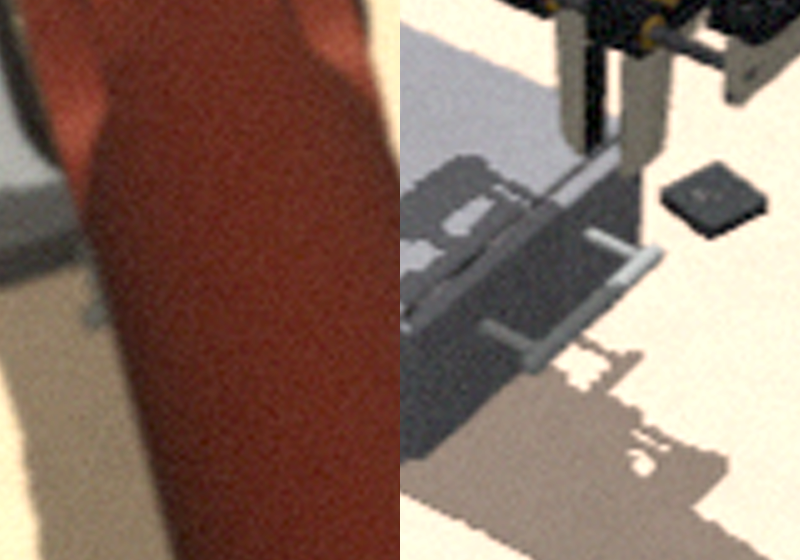

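>>> step_arm:
  series: [0.15, 0.05, 2.2, 0, 0, -0.4, 0.15, 0.05, 2.2, 0, 0, -0.4, 0.15, 0.05, 2.8, 0, 0, -0.4, 0.15, 0.05, 3.4, 0, 0, -0.4, 0.15, 0.05, 3.8, 0, 0, -0.4, 0.15, 0.05, 4.1, 0, 0, -0.4, 0.15, 0.05, 4.37, 0, 0, -0.4, 0.15, 0.05, 4.37, 0, 0, -0.4]

```text
clock: 3.7
position: [0.6026, -0.0632, 0.0602]
eef_rot: [-3.14, -0.0, 1.783]
contact_force: [-0.1, -0.5, 0.2]
grip_width: 0.198
grasp_force: 0.0
```

>>> step_arm:
  series: [0, 0, 0, 0, 0, 0, 0, 0, 0, 0, 0, 0, 0, 0, 0, 0, 0, 0, 0, 0, 0, 0, 0, 0]
  grip: 0
  squeeze: 30

```text
clock: 4.1
position: [0.6042, -0.0629, 0.0614]
eef_rot: [3.139, 0.0, 1.784]
contact_force: [2.9, -0.2, -1.3]
grip_width: 0.109
grasp_force: 30.0
```

```bash
python3 -c "
from h import *
s=r.observe();print(s['position'],s['grip_width'],s['grasp_force'],s['contact_force'],go([-.157-.155,0,.061],np.pi/2))
c=r.capture('scene');R,t,K=cam(c);print(topx(c,ext(POSE,[[-.157,-.05,.066],[-.157,.05,.066]])))"
```

```text
[ 0.60417177 -0.06292168  0.06138005] 0.10857986982431747 29.999805092811584 [ 2.94628426 -0.16558462 -1.28979938] (array([-5.700e-02, -6.267e+00, -1.000e-03]), array([0.15, 0.  , 0.18]))
[[286.40036297 191.69744568]
 [262.2799797  213.75490052]]
```

>>> step_arm:
  series: [0, -0.6, 0, 0, 0, 0, 0, -1.3, 0, 0, 0, 0, 0, -2.1, 0, 0, 0, 0, 0, -2.9, 0, 0, 0, 0, 0, -3.7, 0, 0, 0, 0, 0, -4.5, 0, 0, 0, 0, 0, -5.2, 0, 0, 0, 0, 0, -5.8, 0, 0, 0, 0, 0, -6.1, 0, 0, 0, 0, 0, -6.25, 0, 0, 0, 0]

```text
clock: 5.15
position: [0.4527, -0.0952, 0.0614]
eef_rot: [3.135, -0.0, 1.784]
contact_force: [8.3, 2.3, -8.8]
grip_width: 0.109
grasp_force: 30.0
```

>>> step_arm:
  series: [0, -0.05, 0, 0, 0, 0, 0, -0.1, 0, 0, 0, 0, 0, -0.1, 0, 0, 0, 0]

```text
clock: 5.45
position: [0.4527, -0.0952, 0.0614]
eef_rot: [3.132, -0.0, 1.785]
contact_force: [6.3, 2.7, -6.9]
grip_width: 0.105
grasp_force: 30.0
```

>>> step_arm:
  series: [0, 0.15, 0, 0, 0, 0, 0, 0.15, 0, 0, 0, 0]
  grip: 20

```text
clock: 5.65
position: [0.451, -0.0962, 0.0609]
eef_rot: [-3.139, 0.0, 1.783]
contact_force: [0.1, -0.4, 0.4]
grip_width: 0.202
grasp_force: 0.0
```

>>> step_arm:
  series: [0, 0.15, -1, 0, 0, 0, 0, 0.15, -2.5, 0, 0, 0, 0, 0.15, -4, 0, 0, 0, 0, 0.15, -5, 0, 0, 0, 0, 0.15, -5, 0, 0, 0]

```text
clock: 6.15
position: [0.4561, -0.0958, 0.1888]
eef_rot: [3.138, 0.003, 1.782]
contact_force: [0.0, -0.4, -1.2]
grip_width: 0.216
grasp_force: 0.0
```

```bash
sed -i 's/^POSE=.*/POSE=np.array([.7583,-.0321,.2095])/' h.py; python3 -c "
from h import *
print(go([-.230,0,.187],0),r.observe()['clock'])"
```

```text
(array([-0.027,  3.155,  0.086]), array([ 3.200e-01, -3.000e-02,  9.011e+01])) 6.15
```

>>> step_arm:
  series: [0, 0.5, -1, 0, 0, 90, 0, 1, -1, 0, 0, 90, 0, 1, -1, 0, 0, 90, 0, 1, -1, 0, 0, 90, 0, 1, -1, 0, 0, 90, 0, 1, -1, 0, 0, 90, 0, 1, -1, 0, 0, 90, 0, 1, -1, 0, 0, 90, 0, 1, -1, 0, 0, 90, 0, 1, -1, 0, 0, 90]
  grip: 40

```text
clock: 7.15
position: [0.4777, -0.0901, 0.2095]
eef_rot: [-3.14, 0.005, 0.276]
contact_force: [0.7, 0.4, 0.3]
grip_width: 0.428
grasp_force: 0.0
```

```bash
python3 look.py pics/b.png -.21 0 .08; python3 -c "
from h import *
c=r.capture('scene');print(topx(c,ext(POSE,[[-.243,0,.083],[-.230,0,.083],[-.217,.073,.086],[-.217,-.073,.086],[-.277,-.093,.097],[-.277,.093,.097],[-.22,.078,.08]])).round(1))
print(go([-.230,0,.187],0),r.observe()['clock'])"
```

```text
crop origin 212.0 178.8
crop origin 252.4 150.6
[[304.4 211.6]
 [299.6 209.3]
 [276.8 223.9]
 [311.6 189.8]
 [337.8 191.7]
 [294.5 237.8]
 [276.5 227.6]]
(array([2.229, 0.238, 0.905]), array([-0.03,  0.21,  4.38])) 7.3
```

View pics/b.png

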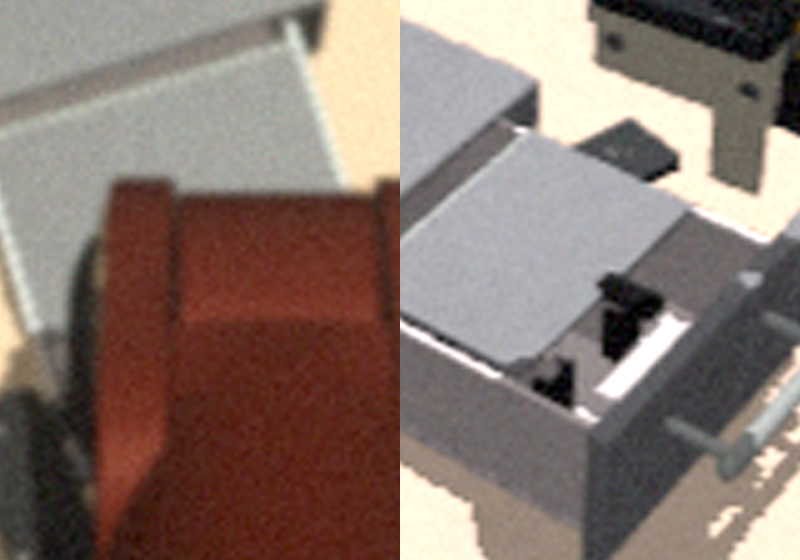

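>>> step_arm:
  series: [1.0, 0.15, 0.5, 0, 0, 4.4, 2.0, 0.24, 0.9, 0, 0, 4.4, 2.15, 0.24, 1.5, 0, 0, 4.4, 2.15, 0.24, 2.5, 0, 0, 4.4, 2.15, 0.24, 3.4, 0, 0, 4.4, 2.15, 0.24, 3.4, 0, 0, 4.4, 2.15, 0.24, 3.4, 0, 0, 4.4]

```text
clock: 8.0
position: [0.5325, -0.0807, 0.1256]
eef_rot: [-3.141, 0.002, 0.208]
contact_force: [0.6, 0.8, -0.0]
grip_width: 0.429
grasp_force: 0.0
```

```bash
python3 -c "
from h import *
print(go([-.232,0,.091],0),r.observe()['clock'])"
```

```text
(array([-0.039, -0.021,  1.386]), array([-0.03,  0.09, -0.09])) 8.0
```

>>> step_arm:
  series: [-0.04, -0.02, 0.6, 0, 0, 0, -0.04, -0.02, 1.1, 0, 0, 0, -0.04, -0.02, 1.39, 0, 0, 0, -0.04, -0.02, 1.39, 0, 0, 0]

```text
clock: 8.4
position: [0.5314, -0.0803, 0.0906]
eef_rot: [-3.141, 0.001, 0.207]
contact_force: [-0.1, 0.3, 0.6]
grip_width: 0.429
grasp_force: 0.0
```

>>> step_arm:
  series: [0, 0, 0, 0, 0, 0, 0, 0, 0, 0, 0, 0, 0, 0, 0, 0, 0, 0, 0, 0, 0, 0, 0, 0, 0, 0, 0, 0, 0, 0]
  grip: 0
  squeeze: 20

```text
clock: 8.9
position: [0.5318, -0.0782, 0.0915]
eef_rot: [-3.139, -0.0, 0.208]
contact_force: [-1.4, 4.4, 3.2]
grip_width: 0.149
grasp_force: 20.0
```

```bash
python3 -c "
from h import *
h=np.array([-.120,0,.083])
s=r.observe();print(s['grip_width']*93,s['grasp_force'],s['contact_force'])
for a in np.arange(0,1.85,.15):
    print(round(a,2),go([-.120-.112*np.cos(a),0,.083+.112*np.sin(a)+.008],0)[0])"
```

```text
13.812185816195274 19.998457431793213 [-1.41667748  4.41151448  3.20964836]
0.0 [-0.034  0.082  0.021]
0.15 [ 0.016  0.08  -0.649]
0.3 [ 0.166  0.079 -1.303]
0.45 [ 0.412  0.077 -1.928]
0.6 [ 0.749  0.075 -2.509]
0.75 [ 1.168  0.073 -3.033]
0.9 [ 1.662  0.071 -3.488]
1.05 [ 2.218  0.07  -3.865]
1.2 [ 2.823  0.068 -4.154]
1.35 [ 3.466  0.067 -4.35 ]
1.5 [ 4.13   0.066 -4.447]
1.65 [ 4.801  0.065 -4.444]
1.8 [ 5.465  0.064 -4.341]
```

>>> step_arm:
  series: [0, -0.08, -0.3, 0, 0, 0, 0.05, -0.08, -0.65, 0, 0, 0, 0.1, -0.08, -1.0, 0, 0, 0, 0.2, -0.08, -1.3, 0, 0, 0, 0.3, -0.08, -1.6, 0, 0, 0, 0.45, -0.08, -1.93, 0, 0, 0, 0.6, -0.08, -2.22, 0, 0, 0, 0.78, -0.08, -2.5, 0, 0, 0, 0.98, -0.08, -2.77, 0, 0, 0, 1.2, -0.08, -3.03, 0, 0, 0]

```text
clock: 9.9
position: [0.5605, -0.072, 0.1672]
eef_rot: [-3.141, 0.002, 0.206]
contact_force: [-2.3, 3.3, -2.3]
grip_width: 0.151
grasp_force: 20.0
```

```bash
python3 look.py pics/c.png -.19 0 .12; python3 -c "
from h import *
s=r.observe();print(s['grip_width']*93,s['grasp_force'],s['contact_force'],s['wrist_torque'],s['clock'])
for a in np.arange(0.75,1.85,.15):
    print(round(a,2),go([-.120-.112*np.cos(a),0,.083+.112*np.sin(a)+.008],0)[0])"
```

```text
crop origin 209.0 167.4
crop origin 245.8 134.4
14.05354366674899 20.000482499599457 [-2.50991662  3.25806103  0.63392528] [ 0.70549832  0.59870957 -0.02742804] 10.0
0.75 [-0.044  0.085  0.022]
0.9 [ 0.449  0.084 -0.433]
1.05 [ 1.005  0.082 -0.81 ]
1.2 [ 1.611  0.08  -1.099]
1.35 [ 2.253  0.079 -1.294]
1.5 [ 2.918  0.077 -1.391]
1.65 [ 3.589  0.075 -1.388]
1.8 [ 4.252  0.074 -1.284]
```

View pics/c.png

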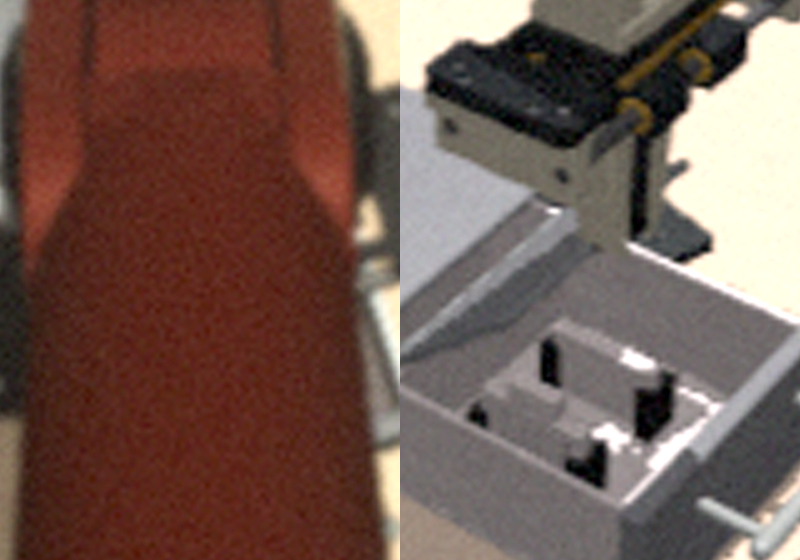

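>>> step_arm:
  series: [0.2, 0, -0.23, 0, 0, 0, 0.45, 0, -0.43, 0, 0, 0, 0.72, 0, -0.63, 0, 0, 0, 1.0, 0, -0.81, 0, 0, 0, 1.3, 0, -0.97, 0, 0, 0, 1.61, 0, -1.1, 0, 0, 0, 1.93, 0, -1.21, 0, 0, 0, 2.25, 0, -1.29, 0, 0, 0, 2.58, 0, -1.35, 0, 0, 0, 2.92, 0, -1.39, 0, 0, 0]

```text
clock: 11.0
position: [0.6336, -0.0565, 0.2029]
eef_rot: [-3.141, -0.002, 0.207]
contact_force: [-2.7, 3.3, 3.4]
grip_width: 0.145
grasp_force: 20.0
```

>>> step_arm:
  series: [0.34, 0, 0, 0, 0, 0, 0.67, 0, 0, 0, 0, 0, 1.0, 0, 0.04, 0, 0, 0, 1.33, 0, 0.1, 0, 0, 0, 1.5, 0, 0.14, 0, 0, 0, 1.5, 0, 0.14, 0, 0, 0]

```text
clock: 11.6
position: [0.6721, -0.0483, 0.1995]
eef_rot: [3.141, -0.007, 0.207]
contact_force: [-0.3, 4.4, 4.4]
grip_width: 0.146
grasp_force: 20.0
```

```bash
python3 -c "
from h import *
s=r.observe();print(s['grip_width']*93,s['grasp_force'],s['contact_force'],s['wrist_torque'],s['clock'])
for a in (1.7,1.8,1.9):
    print(round(a,2),go([-.120-.112*np.cos(a),0,.083+.112*np.sin(a)+.008],0))"
```

```text
13.580655598314193 20.001538395881653 [-0.30248519  4.41276253  4.3726702 ] [ 1.03960894  0.14110626 -0.06346272] 11.6
1.7 (array([-0.715,  0.084, -0.108]), array([ 0.01, -0.38, -0.11]))
1.8 (array([-0.275,  0.083, -0.025]), array([ 0.01, -0.38, -0.11]))
1.9 (array([0.154, 0.083, 0.101]), array([ 0.01, -0.38, -0.11]))
```

>>> step_arm:
  series: [0.2, 0, 0.03, 0, 0, 0, 0.4, 0, 0.08, 0, 0, 0, 0.4, 0, 0.08, 0, 0, 0]

```text
clock: 11.9
position: [0.6808, -0.0466, 0.1987]
eef_rot: [3.142, -0.005, 0.207]
contact_force: [-3.2, 4.6, 9.4]
grip_width: 0.142
grasp_force: 20.0
```

```bash
python3 look.py pics/d.png -.14 0 .16
```

```text
crop origin 201.4 141.8
crop origin 228.6 112.6
```

View pics/d.png

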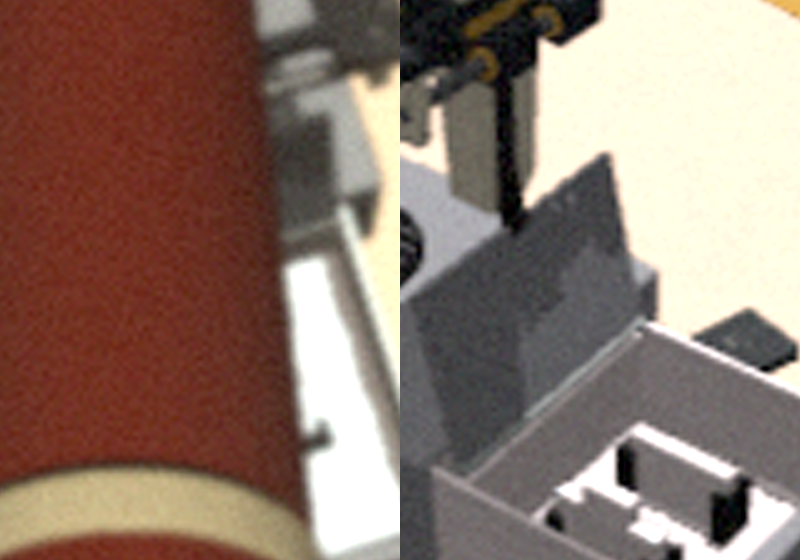

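```bash
python3 -c "
from h import *
c=r.capture('scene'); Q=POSE+[0,.002,0]
for a in (1.5,1.6,1.7,1.8,1.9):
    print(a,topx(c,ext(Q,[[-.120-.097*np.cos(a)-.003*np.sin(a)*k,y,.083+.097*np.sin(a)-.003*k*np.cos(a)] for y in(-.073,.073) for k in(1,-1)])).round(1).tolist())
print(topx(c,ext(Q,[[-.12,-.073,.083],[-.12,.073,.083],[-.277,-.093,.097]])).round(1).tolist())
print(go([-.145,0,.27],0))"
```

```text
1.5 [[282.8, 146.3], [280.8, 145.3], [244.1, 176.6], [241.9, 175.4]]
1.6 [[279.5, 144.7], [277.5, 144.0], [240.6, 174.7], [238.5, 173.8]]
1.7 [[276.2, 143.6], [274.2, 143.0], [237.2, 173.3], [235.2, 172.6]]
1.8 [[273.0, 142.8], [271.1, 142.4], [233.9, 172.2], [232.0, 171.7]]
1.9 [[269.9, 142.3], [268.0, 142.2], [230.8, 171.5], [228.9, 171.2]]
[[278.7, 176.4], [242.4, 207.4], [337.3, 192.1]]
(array([-2.631,  0.087, -2.865]), array([ 0.  , -0.3 , -0.15]))
```

>>> step_arm:
  series: [-0.15, 0, 0, 0, 0, 0, -0.15, 0, 0, 0, 0, 0, -0.15, 0, 0, 0, 0, 0]
  grip: 35

```text
clock: 12.35
position: [0.6752, -0.0508, 0.1954]
eef_rot: [3.139, 0.001, 0.204]
contact_force: [-0.6, -0.3, 0.0]
grip_width: 0.348
grasp_force: 0.0
```

>>> step_arm:
  series: [-0.15, 0, -1, 0, 0, 0, -0.15, 0, -2.5, 0, 0, 0, -1, 0, -2.9, 0, 0, 0, -2, 0, -2.9, 0, 0, 0, -3, 0, -2.9, 0, 0, 0, -4, 0, -2.9, 0, 0, 0, -4, 0, -2.9, 0, 0, 0]

```text
clock: 13.05
position: [0.5745, -0.0717, 0.2687]
eef_rot: [3.139, 0.003, 0.203]
contact_force: [1.3, -0.5, 1.0]
grip_width: 0.378
grasp_force: 0.0
```

```bash
python3 look.py pics/e.png -.18 0 .08;python3 -c "
from h import *
Q=POSE+[0,.002,0]
for n in('scene','top'):
    c=r.capture(n)
    for k in('filter_center','blank_center','flap_tab'):
        print(n,k,[(np.round(x['bbox']).tolist(),round(x['conf'],2)) for x in r.boxes_of(c,k)[:2]])
    for s in(1,-1): print(s,topx(c,ext(Q,[[-.177,s*.03,.043],[-.177+.014,s*.03,.072],[-.177-.014,s*.03,.072],[-.207,s*.03,.058],[-.147,s*.03,.058]])).round(1).tolist())
print(go([-.177,.03,.12],0),go([-.177,-.03,.12],0))"
```

```text
crop origin 208.0 166.0
crop origin 241.8 145.4
scene filter_center [([260.0, 206.0, 286.0, 228.0], 0.72)]
scene blank_center [([278.0, 195.0, 294.0, 217.0], 0.52)]
scene flap_tab [([230.0, 139.0, 276.0, 210.0], 0.81)]
1 [[272.8, 219.6], [268.1, 208.4], [277.7, 213.3], [283.2, 220.4], [262.8, 209.9]]
-1 [[287.0, 206.0], [282.7, 195.1], [292.1, 199.6], [297.3, 206.5], [277.3, 196.8]]
top filter_center []
top blank_center []
top flap_tab [([282.0, 223.0, 299.0, 256.0], 0.19)]
1 [[234.7, 227.3], [232.3, 219.6], [235.9, 231.4], [238.3, 238.9], [230.6, 214.0]]
-1 [[259.4, 219.5], [257.6, 211.6], [261.4, 223.3], [263.5, 230.9], [255.5, 206.2]]
(array([ 0.291, -1.124,  5.935]), array([-0.01,  0.01, -0.15])) (array([0.297, 1.276, 5.935]), array([-0.01,  0.01, -0.15]))
```

View pics/e.png

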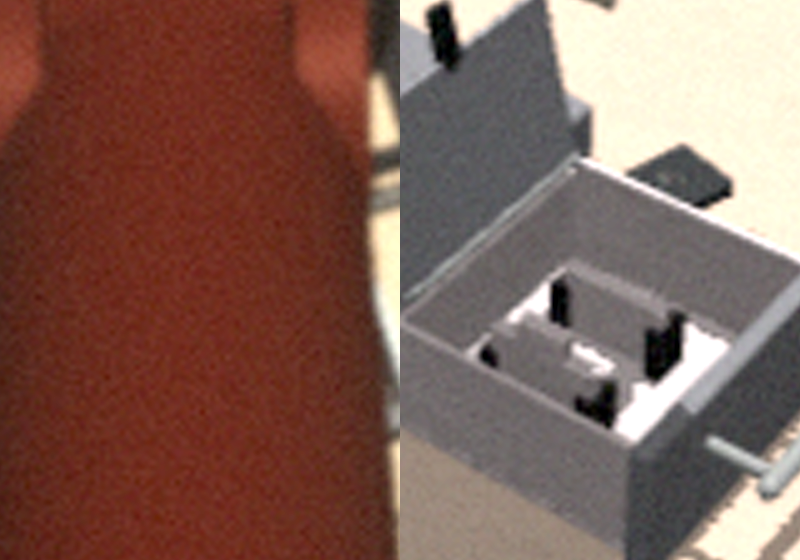

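>>> step_arm:
  series: [0.28, -1.23, 1.5, 0, 0, 0, 0.28, -1.23, 3, 0, 0, 0, 0.28, -1.23, 4.5, 0, 0, 0, 0.28, -1.23, 5.9, 0, 0, 0, 0.28, -1.23, 5.9, 0, 0, 0, 0.28, -1.23, 5.9, 0, 0, 0]
  grip: 30

```text
clock: 14.15
position: [0.5782, -0.0372, 0.1214]
eef_rot: [-3.141, -0.0, 0.207]
contact_force: [0.1, -0.7, 0.9]
grip_width: 0.324
grasp_force: 0.0
```

```bash
sed -i 's/^POSE=.*/POSE=np.array([.7578,-.0297,.2095])/' h.py; python3 look.py pics/f.png -.18 0 .08;python3 -c "
from h import *
print(go([-.177,.03,.062],0))"
```

```text
crop origin 206.8 166.4
crop origin 241.2 146.0
(array([-0.054, -0.016,  2.451]), array([ 0.06, -0.25, -0.18]))
```

View pics/f.png

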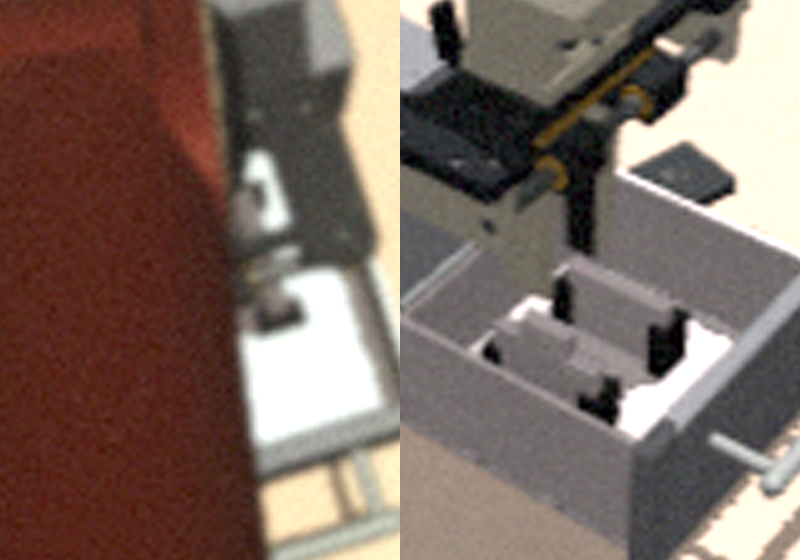

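>>> step_arm:
  series: [-0.05, -0.02, 0.8, 0, 0, 0, -0.05, -0.02, 1.4, 0, 0, 0, -0.05, -0.02, 1.9, 0, 0, 0, -0.05, -0.02, 2.25, 0, 0, 0, -0.05, -0.02, 2.45, 0, 0, 0, -0.05, -0.02, 2.45, 0, 0, 0]

```text
clock: 14.85
position: [0.5765, -0.037, 0.0598]
eef_rot: [-3.141, 0.0, 0.207]
contact_force: [-0.4, -0.2, -0.3]
grip_width: 0.317
grasp_force: 0.0
```

>>> step_arm:
  series: [0, 0, 0, 0, 0, 0, 0, 0, 0, 0, 0, 0, 0, 0, 0, 0, 0, 0, 0, 0, 0, 0, 0, 0, 0, 0, 0, 0, 0, 0]
  grip: 0
  squeeze: 15

```text
clock: 15.35
position: [0.5768, -0.037, 0.0603]
eef_rot: [3.141, -0.001, 0.207]
contact_force: [-0.6, -0.4, 1.7]
grip_width: 0.106
grasp_force: 15.0
```

>>> step_arm:
  series: [0, 0, -0.3, 0, 0, 0, 0, 0, -0.7, 0, 0, 0, 0, 0, -1.2, 0, 0, 0, 0, 0, -1.8, 0, 0, 0, 0, 0, -2.6, 0, 0, 0, 0, 0, -3.4, 0, 0, 0, 0, 0, -4.4, 0, 0, 0, 0, 0, -5.4, 0, 0, 0, 0, 0, -6.5, 0, 0, 0, 0, 0, -7.5, 0, 0, 0]
  squeeze: 25

```text
clock: 16.35
position: [0.5763, -0.0369, 0.2499]
eef_rot: [3.141, -0.002, 0.207]
contact_force: [0.3, -0.1, -0.8]
grip_width: 0.102
grasp_force: 25.0
```

```bash
python3 -c "
from h import *
s=r.observe();print(s['grip_width']*93,s['grasp_force'],s['contact_force'],s['joints'])
print(go([-.185,0,.267],np.pi/2))"
```

```text
9.51042027516655 24.999791979789734 [ 0.27339645 -0.14018241 -0.83485029] [ 0.06765406  0.48393394 -0.06427205  1.61697677  0.03459395  1.04017673
 -1.37089653]
(array([-0.235,  1.227, -0.684]), array([ 9.000e-02, -6.000e-02, -9.017e+01]))
```

>>> step_arm:
  series: [0, 0.2, -0.4, 0, 0, -5, -0.1, 0.5, -0.68, 0, 0, -13, -0.2, 0.9, -0.68, 0, 0, -21, -0.23, 1.23, -0.68, 0, 0, -29, -0.23, 1.23, -0.68, 0, 0, -37, -0.23, 1.23, -0.68, 0, 0, -45, -0.23, 1.23, -0.68, 0, 0, -53, -0.23, 1.23, -0.68, 0, 0, -61, -0.23, 1.23, -0.68, 0, 0, -69, -0.23, 1.23, -0.68, 0, 0, -77]

```text
clock: 17.35
position: [0.5769, -0.0684, 0.2655]
eef_rot: [3.141, 0.001, 1.556]
contact_force: [0.0, -0.8, -1.0]
grip_width: 0.104
grasp_force: 25.0
```

```bash
python3 -c "
from h import *
s=r.observe();print(s['grip_width']*93,s['grasp_force'],s['contact_force'])
print(go([-.185,0,.267],np.pi/2))"
```

```text
9.699106149815478 25.00017374753952 [ 0.02402475 -0.77165005 -1.01245232]
(array([ 0.01, -0.  , -0.06]), array([  0.04,   0.04, -12.85]))
```

>>> step_arm:
  series: [0, 0, -0.05, 0, 0, -6, 0, 0, -0.05, 0, 0, -11, 0, 0, -0.05, 0, 0, -12.9, 0, 0, -0.05, 0, 0, -12.9, 0, 0, -0.05, 0, 0, -12.9, 0, 0, -0.05, 0, 0, -12.9]

```text
clock: 17.95
position: [0.5771, -0.0683, 0.2658]
eef_rot: [3.142, 0.0, 1.775]
contact_force: [0.9, -0.9, -1.4]
grip_width: 0.104
grasp_force: 25.0
```

```bash
python3 look.py pics/g.png -.16 0 .2;python3 -c "
from h import *
print(go([-.185,0,.267],np.pi/2),r.observe()['clock'])
c=r.capture('scene');print(topx(c,ext(POSE,[[-.185,-.03,.221],[-.185,.03,.221]])).round(1).tolist())"
```

```text
crop origin 202.6 147.4
crop origin 235.2 102.0
(array([ 0.002, -0.01 , -0.051]), array([ 0.  ,  0.01, -0.29])) 18.05
[[292.7, 147.9], [276.7, 160.8]]
```

View pics/g.png

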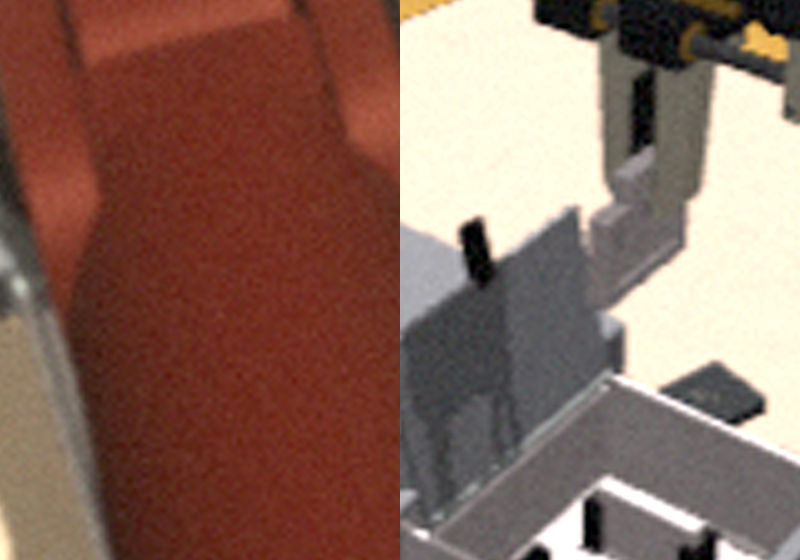

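>>> step_arm:
  series: [0, 0, -0.1, 0, 0, 0, 0, 0, -0.1, 0, 0, 0, 0, 0, -0.1, 0, 0, 0, 0, 0, -0.1, 0, 0, 0, 0, 0, -0.1, 0, 0, 0]

```text
clock: 18.6
position: [0.5771, -0.0683, 0.2681]
eef_rot: [-3.141, -0.0, 1.776]
contact_force: [-0.5, 0.8, -0.7]
grip_width: 0.106
grasp_force: 25.0
```

```bash
python3 -c "
from h import *
s=r.observe();print(s['position'],s['grip_width']*93,np.abs(s['qd']).max());print(r.close_job())"
```

```text
[ 0.57707319 -0.06825709  0.26809842] 9.893391880444378 0.0032912267254805888
the job is handed in; nothing more can be done
None
```

The job is handed in, and the verdict was not reported: the drawer is out to its stop, the flap stays fully open, the blanking plate is still in its slot, and the filter plate is held still and upright about 25 cm above the bench over the open drawer, its grille face parallel to the drawer front.

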